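# Make up two cheese orders

## Task

Make up the two orders on the packing table: the blue tray gets the white fresh cheese block and the jam jar, the orange tray gets the yellow cheese block and the red waxed cheese. Seat each block flat in its tray's oblong pocket and each round item upright in its tray's round pocket, down on the pocket floor, and leave the brown smoked block and the green waxed cheese standing where they are.

Things in the scene. Friction and masses are not known exactly. Their poses are not given: they have to be found in the camera images.
- fresh_block: white fresh cheese block with faint mould lines on top, 80 (its x) x 45 (its y) x 40 mm high, lying flat, about 0.15 kg. Origin: centre of its underside, z up. 
- mature_block: yellow mature cheese block, 80 (its x) x 45 (its y) x 40 mm high, lying flat, about 0.15 kg. Origin: centre of its underside, z up. 
- smoked_block: dark brown smoked cheese block, not ordered, to be left where it is; 80 (its x) x 45 (its y) x 40 mm high, lying flat, about 0.15 kg. Origin: centre of its underside, z up. 
- red_round: small round cheese in red wax, 58 mm across at mid-height (56 at top and bottom), 38 mm high, with a plain white paper disc on top, about 0.12 kg. Origin: centre of its underside, z up. 
- green_round: small round cheese in green wax, not ordered, to be left where it is; 58 mm across at mid-height (56 at top and bottom), 38 mm high, with a plain white paper disc on top, about 0.12 kg. Origin: centre of its underside, z up. 
- jam_jar: closed jam jar, dark purple with a white paper band and a brass-coloured lid, 55 mm across, 66 mm high, standing upright, about 0.22 kg. Origin: centre of its underside, z up. 
- blue_tray: blue order tray, a moulded slab 208 (its x) x 98 (its y) x 22 mm high that does not move. Two pockets 14 mm deep are sunk in its top, their floors 8 mm above the table: an oblong pocket 98 (x) x 63 (y) mm centred at x = -43 mm, y = 0, and a round pocket 74 mm across centred at x = +55 mm, y = 0. Origin: centre of its underside; z up, x points from the oblong pocket to the round one.
- orange_tray: orange order tray, a moulded slab 208 (its x) x 98 (its y) x 22 mm high that does not move. Two pockets 14 mm deep are sunk in its top, their floors 8 mm above the table: an oblong pocket 98 (x) x 63 (y) mm centred at x = -43 mm, y = 0, and a round pocket 74 mm across centred at x = +55 mm, y = 0. Origin: centre of its underside; z up, x points from the oblong pocket to the round one.
There are look-alikes about, which are no part of the job. Of the things that look like the orange_tray, take the one that is farthest from the robot's base at the start.

How it is judged (in metres and radians):
At the end, for the whole second after the job is handed in: Each of the four ordered things is in its pocket of its tray: within 14 mm of the pocket centre along tray x and y, underside 4 to 11 mm above the tray underside (on the pocket floor), tilt under 0.12 rad, at rest. Smoked block and green round within 30 mm of their starts (x of fresh_block in the frame of blue_tray between -0.057 and -0.029 m and y of fresh_block in the frame of blue_tray between -0.014 and 0.014 m and z of fresh_block in the frame of blue_tray between 0.004 and 0.011 m and angle between each of fresh_block, jam_jar, mature_block, red_round's own z axis and vertical below 0.12 rad and linear speed of each of fresh_block, jam_jar, mature_block, red_round below 0.02 m/s and angular speed of each of fresh_block, jam_jar, mature_block, red_round below 0.2 rad/s and x of jam_jar in the frame of blue_tray between 0.041 and 0.069 m and y of jam_jar in the frame of blue_tray between -0.014 and 0.014 m and z of jam_jar in the frame of blue_tray between 0.004 and 0.011 m and x of mature_block in the frame of orange_tray between -0.057 and -0.029 m and y of mature_block in the frame of orange_tray between -0.014 and 0.014 m and z of mature_block in the frame of orange_tray between 0.004 and 0.011 m and x of red_round in the frame of orange_tray between 0.041 and 0.069 m and y of red_round in the frame of orange_tray between -0.014 and 0.014 m and z of red_round in the frame of orange_tray between 0.004 and 0.011 m and distance of each of smoked_block, green_round from where it was at the start of the episode below 0.03 m); the robot touches nothing.
It fails at once if the smoked block or the green round is moved more than 30 mm (distance of any of smoked_block, green_round from where it was at the start of the episode above 0.03 m).
It also fails if it takes over 115 s, if anything falls off the work surface, if the arm or the gripper's body presses on something with over 40 N, if the wrist force passes 120 N, or if a joint passes its speed limit or range.

## Robot

A 6-joint arm with a two-finger parallel gripper is mounted at the origin on the work surface. World frame = base frame: x ahead of the robot, y to its left, z up, the work surface at z = 0. Lengths are in m, angles in degrees, forces in N, time in s.
With the tool pointing down it reaches from about 0.375 to 0.9 m from the base axis. Payload 3.1 kg.
Tool frame: the origin (TCP) lies on the centre line of the jaws, within the pads' length; the fingertips stand 8 mm ahead of it and the grasp point (between the pads) lies 11 mm behind it; z points along the fingers, y is the line along which they close (so a half turn about z gives the same grasp; the last joint's range is limited). The gripper opens to 87 mm and grips with 3 to 60 N. Pads are 19 mm wide; open, the fingers measure 117 mm over their backs; the gripper's body (75 mm by 190 mm) begins 51 mm behind the grasp point.
Start: joints at [-87.118, 30.224, 82.088, -0, 67.689, -10.227], TCP at [0.142, -0.609, 0.231] pointing down, gripper open.
Joint ranges: [-176.69, 176.69], [-43.24, 126.21], [12.49, 139.97], [-82, 262], [0, 151.66], [-163.58, 163.58]. Speed limits (degrees/s): [159.86, 159.86, 180, 180, 180, 180].

## Interface

Orientations are given as a 3x3 rotation matrix whose columns are the frame's x, y, z axes.
In Python, from rig import * gives the robot as it stands.
- The arm moves only by the tool step_arm, never from a script. Its argument "targets" is a list of rows, each a list of 5 numbers: the opening, from -1 (shut) to 1 (fully open), then the shift along the world's x, y, z normalised to -1 to 1, where 1 is 0.25 m, then the turn about the world's z normalised to -1 to 1, where 1 is 180 degrees. In form: [[fingers, x, y, z, turn], ...]. A call has 1 to 20 rows; each row is the pose to reach, as a shift and turn from the pose commanded when the call began, turning the shorter way round; what a row does not reach only later rows make up. A row lasts 1/10 s, in which the tool goes at most 50 mm and 8.59 degrees, less where a joint would pass 70% of its speed; a pose out of reach is approached as far as the arm can. A call with a number of a shift or a turn outside -1 to 1 is refused whole. A call with a gripper value outside its range is refused whole. The fingers move at their own pace and stop on an object; the grip force is fixed at half the most. Time passes only in rows, so rows that repeat a pose let the fingers close. It gives the time, the measured TCP pose, the force, the opening and the grip force at its end, in the units of the state.
- read_state(): the state, without advancing time (a new reading comes with each control period).
- capture(name): name is "scene" or "top" or "wrist"; returns a dict with "color" (420x560x3 uint8, red, green, blue), "mtx" (3x3 intrinsics, pixels), "pose" (4x4, takes a point from camera to world coordinates). Camera axes: x right, y down, z forward; pixel columns grow to the right and rows downward; lengths in m; the calibration is good to about 2 mm. A picture is of the moment at which its call begins. There is no depth.
- hand_in(): hands the job in; it is judged then, once.
The state is a dict: "time_s": time; "joint_positions": joint angles; "qvel": joint speeds; "tau": joint torques, N m; "position": TCP position; "tcp_rot": TCP orientation; "force": force on the tool from outside, world axes, zero at the start; "moment": the same for the moment, N m; "opening": opening from 0.0 (shut) to 1.0 (fully open); "grasp_force": force on a finger pad.
Only numpy, scipy, OpenCV 4.12 (cv2) and the standard library are available. Lean on these libraries where they do the work, as an engineer would, in place of code of your own. Each camera call takes 0.05 s, during which the arm holds its last target. There are 200 camera calls.

## Working session

There is one attempt and no reset: what is moved stays moved. The work goes in short steps, Python scripts to look and compute and a tool call to move; the robot and the scene stay as the last step left them, time stands still between calls to the robot, and variables do not carry over. Pictures are saved under pics/ and viewed, at most 14 in all, crops included, and the job is handed in when it is done.

Besides the shell and the picture viewer there is one more tool, called after ">>>" by a JSON object that holds its "api" and its "payload". step_arm: Moves the arm, as the interface text tells. Scaled input: -1 to 1 covers 0.25 m each way for a shift and 180 degrees each way for a turn. Its arguments: {"type":"object","properties":{"targets":{"type":"array","items":{"type":"array","items":{"type":"number"}}}},"required":["targets"]}

```bash
mkdir -p pics; ls; python3 - <<'E'
from rig import *
import cv2,numpy as np,pickle
d={}
for n in("scene","top","wrist"):
    c=capture(n);d[n]=c;cv2.imwrite(f"pics/{n}0.png",c["color"][:,:,::-1]);print(n,np.round(c["mtx"],1).tolist(),np.round(c["pose"],3).tolist())
pickle.dump(d,open("c0.pkl","wb"));s=read_state();print(s["time_s"],s["position"],s["tcp_rot"],s["opening"])
E
```

```text
pics
scene [[470.0, 0.0, 282.4], [0.0, 470.0, 204.4], [0.0, 0.0, 1.0]] [[0.004, 0.654, -0.757, 1.244], [1.0, -0.011, -0.004, 0.019], [-0.011, -0.757, -0.654, 0.726], [0.0, 0.0, 0.0, 1.0]]
top [[489.7, 0.0, 277.0], [0.0, 489.7, 206.4], [0.0, 0.0, 1.0]] [[0.019, -0.993, 0.114, 0.298], [-1.0, -0.02, -0.001, 0.025], [0.004, -0.114, -0.994, 1.326], [0.0, 0.0, 0.0, 1.0]]
wrist [[317.5, 0.0, 277.1], [0.0, 317.5, 209.9], [0.0, 0.0, 1.0]] [[0.226, -0.928, -0.297, 0.224], [-0.974, -0.216, -0.067, -0.589], [-0.002, 0.304, -0.953, 0.384], [0.0, 0.0, 0.0, 1.0]]
0.15 [ 0.14176415 -0.60815296  0.22980467] [[ 9.73937757e-01  2.26815427e-01 -8.58083154e-05]
 [ 2.26815258e-01 -9.73936410e-01  1.64565553e-03]
 [ 2.89688219e-04 -1.62222869e-03 -9.99998642e-01]] 0.998444504842227
```

View pics/top0.png

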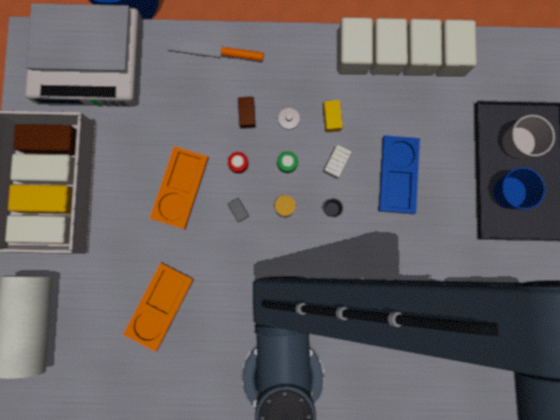

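View pics/scene0.png

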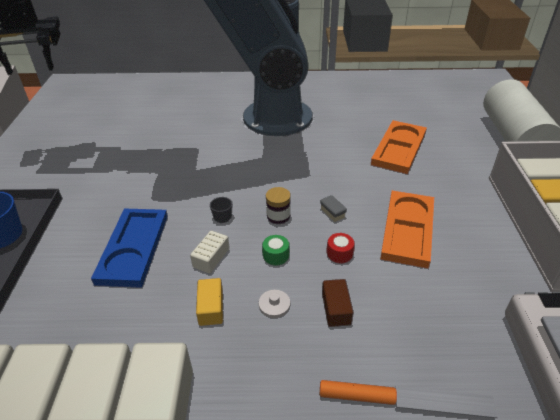

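The top view shows:
- **Blocks:** smoked (247,112), mature (333,115), fresh (338,161).
- **Round items:** red (238,162), green (288,162), jar (285,205).
- **Blue tray:** (400,175).
- **Distractors:** grey block (238,210), black cup (333,208), grey knob (289,118).

There are two candidates for the orange tray, at (180,187) and (158,307). The first looks farther from the base, so I'll compute both distances and check a crop.

```bash
cat >h.py <<'E'
import numpy as np,cv2,pickle
def ray(c,p):
    d=c["pose"][:3,:3]@np.linalg.inv(c["mtx"])@np.array([p[0],p[1],1.]);return c["pose"][:3,3],d/np.linalg.norm(d)
def onz(c,p,z):
    o,d=ray(c,p);return o+d*(z-o[2])/d[2]
def tri(obs):
    A=np.zeros((3,3));b=np.zeros(3)
    for c,p in obs:
        o,d=ray(c,p);P=np.eye(3)-np.outer(d,d);A+=P;b+=P@o
    x=np.linalg.solve(A,b);return x,[np.linalg.norm(np.cross(ray(c,p)[1],x-c["pose"][:3,3]))*1000 for c,p in obs]
R=dict(orange=((6,190,120),(14,255,255)),yellow=((18,170,90),(30,255,255)),blue=((105,150,60),(125,255,255)),
 red=((172,150,70),(4,255,255)),green=((55,100,50),(80,255,255)),brown=((0,100,20),(12,255,110)),white=((15,5,165),(45,70,255)))
def blobs(c,col,mn=60):
    h=cv2.cvtColor(c["color"],cv2.COLOR_RGB2HSV);lo,hi=map(np.array,R[col])
    if lo[0]>hi[0]: m=cv2.inRange(h,lo,np.array([180,*hi[1:]]))|cv2.inRange(h,np.array([0,*lo[1:]]),hi)
    else: m=cv2.inRange(h,lo,hi)
    return [q for q in cv2.findContours(m,cv2.RETR_EXTERNAL,cv2.CHAIN_APPROX_NONE)[0] if cv2.contourArea(q)>mn]
E
python3 - <<'E'
from h import *
d=pickle.load(open("c0.pkl","rb"));t=d["top"]
for k in R:
    for q in blobs(t,k):
        r=cv2.minAreaRect(q)
        if 130<r[0][0]<440 and 80<r[0][1]<350:
            w=cv2.boxPoints(r);W=np.array([onz(t,p,.022)for p in w]);e=W[1]-W[0],W[2]-W[1]
            print(k,np.round(r[0]),np.round(onz(t,r[0],.022)[:2],3),[(round(float(np.linalg.norm(v)),3),round(float(np.degrees(np.arctan2(v[1],v[0]))))) for v in e], "dist",round(float(np.linalg.norm(onz(t,r[0],.022)[:2])),3))
im=t["color"][80:360,120:440,::-1];cv2.imwrite("pics/crop0.png",cv2.resize(im,None,fx=2.1,fy=2.1,interpolation=cv2.INTER_CUBIC))
E
```

```text
yellow [284. 206.] [0.45  0.003] [(0.05, -44), (0.049, -134)] dist 0.45
yellow [332. 115.] [ 0.703 -0.123] [(0.045, -83), (0.081, -175)] dist 0.714
blue [399. 174.] [ 0.541 -0.305] [(0.207, -4), (0.099, -92)] dist 0.621
red [238. 162.] [0.566 0.133] [(0.052, -43), (0.052, -134)] dist 0.581
green [287. 162.] [ 0.57  -0.001] [(0.056, -13), (0.053, -103)] dist 0.57
brown [246. 112.] [0.707 0.113] [(0.04, -86), (0.083, -176)] dist 0.716
white [338. 160.] [ 0.576 -0.139] [(0.074, -26), (0.039, -116)] dist 0.593
```

View pics/crop0.png

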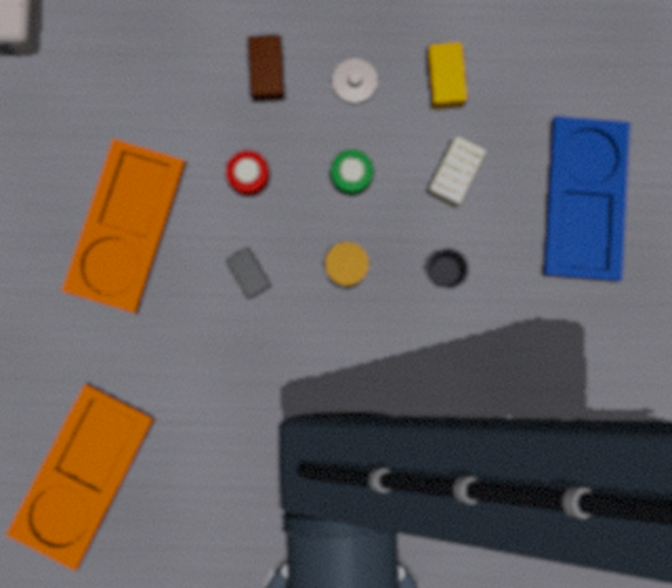

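The crop confirms it. The orange tray at (180,187) in the full picture, about (0.5, 0.28) m, is farther from the base than the one at (158,307), which is about (0.18, 0.34) m. Its round pocket is nearest the robot. On the blue tray the round pocket is at the far end. Next I'll take closer wrist views.

>>> {"api": "step_arm", "payload": {"targets": [[1,0.4,0.3,0.2,-0.04],[1,0.6,0.5,0.3,-0.073],[1,0.8,0.7,0.36,-0.073],[1,1,0.9,0.36,-0.073],[1,1,1,0.36,-0.073],[1,1,1,0.36,-0.073],[1,1,1,0.36,-0.073],[1,1,1,0.36,-0.073],[1,1,1,0.36,-0.073]]}}

```text
time_s: 1.05
position: [0.3933, -0.3563, 0.3211]
tcp_rot: [[1.0, 0.004, 0.001], [0.004, -1.0, -0.0], [0.001, 0.0, -1.0]]
force: [-1.6, 0.2, 0.2]
opening: 0.997
grasp_force: 0.0
```

>>> {"api": "step_arm", "payload": {"targets": [[1,0.2,0.3,0,0],[1,0.32,0.5,0,0],[1,0.32,0.6,0,0],[1,0.32,0.6,0,0],[1,0.32,0.6,0,0],[1,0.32,0.6,0,0],[1,0.32,0.6,0,0]]}}

```text
time_s: 1.75
position: [0.4713, -0.2103, 0.3203]
tcp_rot: [[1.0, -0.002, -0.0], [-0.002, -1.0, -0.001], [-0.0, 0.001, -1.0]]
force: [-0.8, 0.3, 0.8]
opening: 1.002
grasp_force: 0.0
```

```bash
python3 - <<'E'
from rig import *
from h import *
c=capture("wrist");pickle.dump(c,open("w1.pkl","wb"));cv2.imwrite("pics/w1.png",c["color"][:,:,::-1]);print(read_state()["position"],np.round(c["pose"],3).tolist())
E
```

```text
[ 0.47132316 -0.21035429  0.3203408 ] [[-0.003, -0.952, -0.305, 0.556], [-1.0, 0.003, 0.0, -0.21], [0.0, 0.305, -0.952, 0.474], [0.0, 0.0, 0.0, 1.0]]
```

>>> {"api": "step_arm", "payload": {"targets": [[1,0,0.2,0,0],[1,0,0.4,0,0],[1,0,0.6,0,0],[1,0,0.8,0,0],[1,0,1,0,0],[1,0,1,0,0],[1,0,1,0,0],[1,0,1,0,0],[1,0,1,0,0]]}}

```text
time_s: 2.7
position: [0.4722, 0.0394, 0.3205]
tcp_rot: [[1.0, -0.004, 0.0], [-0.004, -1.0, -0.0], [0.0, 0.0, -1.0]]
force: [-0.1, 0.3, -0.2]
opening: 0.999
grasp_force: 0.0
```

```bash
python3 - <<'E'
from rig import *
from h import *
c=capture("wrist");pickle.dump(c,open("w2.pkl","wb"));cv2.imwrite("pics/w2.png",c["color"][:,:,::-1]);print(read_state()["position"],np.round(c["pose"],3).tolist())
E
```

```text
[0.47212285 0.03946828 0.32047063] [[-0.004, -0.953, -0.304, 0.557], [-1.0, 0.004, 0.001, 0.039], [0.0, 0.304, -0.953, 0.474], [0.0, 0.0, 0.0, 1.0]]
```

View pics/w1.png

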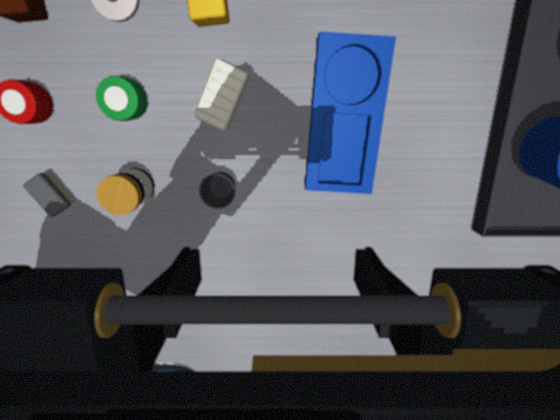

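View pics/w2.png

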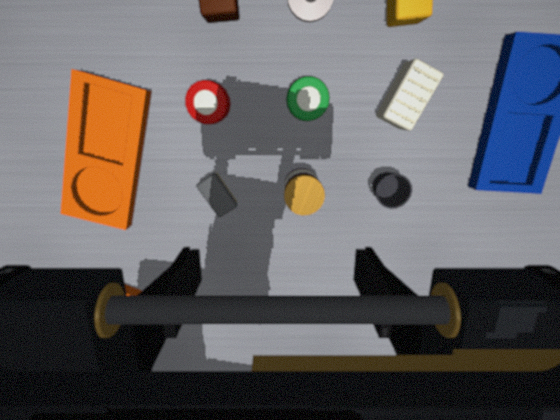

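In w1 the fresh block is at (222,94), the jar lid at (119,193), the green round at (120,98), and the blue tray spans (306–395, 32–193). In w2 the orange tray spans (61–151, 68–228), with red at (207,102), the lid at (304,195) and fresh at (412,95). I'll fit the box and cylinder models jointly to the outlines in all views, with height left free.

```bash
cat >fit.py <<'E'
from h import *
from scipy.optimize import least_squares
def proj(c,X):
    T=np.linalg.inv(c["pose"]);q=(X@T[:3,:3].T+T[:3,3])@c["mtx"].T;return q[:,:2]/q[:,2:]
def model(kind,p,lid=False):
    x,y,a,h=p
    if kind[0]=='box': B=np.array([(i,j) for i in(-1,1) for j in(-1,1)])*np.array(kind[1:])/2
    else: t=np.linspace(0,2*np.pi,48);B=np.c_[np.cos(t),np.sin(t)]*kind[1]/2
    B=B@np.array([[np.cos(a),np.sin(a)],[-np.sin(a),np.cos(a)]])+[x,y]
    n=len(B);top=np.c_[B,np.full(n,h)]
    return top if kind[0]=='disc' else np.r_[top,np.c_[B,np.zeros(n)]]
def fit(views,col,kind,p0,freeh=True):
    obs=[]
    for n,c in views.items():
        pc=proj(c,np.array([[p0[0],p0[1],p0[3]/2]]))[0]
        for q in blobs(c,col):
            x,y,w,h=cv2.boundingRect(q);m=np.array([x+w/2,y+h/2])
            if x>1 and y>1 and x+w<559 and y+h<419 and np.linalg.norm(m-pc)<22:
                hu=cv2.convexHull(q).reshape(-1,2).astype(float);L=np.vstack([np.linspace(a,b,12,endpoint=False) for a,b in zip(hu,np.roll(hu,-1,0))]);obs.append((n,c,L))
    def f(p,split=False):
        r=[]
        for n,c,L in obs:
            H=cv2.convexHull(proj(c,model(kind,p)).astype(np.float32))
            d=np.array([cv2.pointPolygonTest(H,(float(u),float(v)),True) for u,v in L]);r.append(d/np.sqrt(len(d))*8)
        return r if split else np.concatenate(r)
    rr=lambda v:f([v[0],v[1],v[2],v[3] if freeh else p0[3]])
    s=least_squares(rr,p0,x_scale=[.01,.01,.1,.01],diff_step=1e-4,loss='soft_l1')
    v=s.x; return v,[(n,len(L),round(float(np.sqrt(np.mean((e/8*np.sqrt(len(e)))**2))),2)) for (n,c,L),e in zip(obs,f(v,True))]
E
python3 - <<'E'
from fit import *
d=pickle.load(open("c0.pkl","rb"));V=dict(top=d["top"],scene=d["scene"],w1=pickle.load(open("w1.pkl","rb")),w2=pickle.load(open("w2.pkl","rb")))
import h
h.R.update(yellow=((18,150,60),(30,255,255)),white=((15,8,100),(45,90,255)),blue=((105,140,40),(125,255,255)))
h.R['orange']=((5,190,80),(14,255,255))
rad=np.radians
for n,col,k,p in [("blue","blue",("box",.208,.098),(.541,-.305,rad(-4),.022)),("orange","orange",("box",.208,.098),(.505,.285,rad(163),.022)),
 ("mature","yellow",("box",.08,.045),(.700,-.121,rad(5),.04)),("fresh","white",("box",.08,.045),(.57,-.138,rad(-26),.04)),
 ("red","red",("cyl",.058),(.56,.13,0,.038)),("green","green",("cyl",.058),(.565,0,0,.038)),("lid","yellow",("disc",.053),(.44,.003,0,.066)),("brown","brown",("box",.08,.045),(.704,.11,rad(4),.04))]:
    for fh in (True,False):
        v,r=fit(V,col,k,list(p),fh);print(n,fh,np.round(v[:2],4),"yaw",round(float(np.degrees(v[2])),1),"h",round(float(v[3]),4),r)
for n in V: print(n,[np.round(cv2.minAreaRect(q)[0]).tolist() for q in blobs(V[n],"orange")])
E
```

```text
blue True [ 0.5422 -0.3077] yaw -3.3 h 0.0163 [('top', 168, 0.91), ('scene', 192, 1.11), ('w1', 228, 0.45)]
blue False [ 0.5417 -0.3066] yaw -3.1 h 0.022 [('top', 168, 1.12), ('scene', 192, 1.09), ('w1', 228, 1.06)]
orange True [0.4931 0.2933] yaw 164.2 h 0.0152 [('scene', 192, 1.26), ('w2', 228, 0.57)]
orange False [0.4934 0.2911] yaw 165.1 h 0.022 [('scene', 192, 1.53), ('w2', 228, 1.48)]
mature True [ 0.6975 -0.1222] yaw 8.6 h 0.0338 [('top', 132, 1.53), ('scene', 168, 0.96)]
mature False [ 0.6982 -0.1219] yaw 9.4 h 0.04 [('top', 132, 1.55), ('scene', 168, 1.4)]
fresh True [ 0.5718 -0.1371] yaw -24.4 h 0.0354 [('top', 120, 1.15), ('scene', 180, 4.73), ('w1', 228, 1.73), ('w2', 240, 2.95)]
fresh False [ 0.5716 -0.1368] yaw -22.2 h 0.04 [('top', 120, 1.19), ('scene', 180, 4.77), ('w1', 228, 1.83), ('w2', 240, 3.16)]
red True [0.564  0.1342] yaw 5.6 h 0.0277 [('top', 192, 1.72), ('scene', 228, 1.73), ('w2', 336, 1.83)]
red False [0.5643 0.1324] yaw 51.7 h 0.038 [('top', 192, 1.81), ('scene', 228, 2.0), ('w2', 336, 2.55)]
green True [ 5.683e-01 -1.000e-04] yaw -0.0 h 0.0296 [('top', 216, 1.27), ('scene', 228, 1.56), ('w1', 360, 1.81), ('w2', 312, 1.38)]
green False [ 0.5685 -0.0007] yaw 1.8 h 0.038 [('top', 216, 1.37), ('scene', 228, 1.8), ('w1', 360, 2.66), ('w2', 312, 1.66)]
lid True [0.4461 0.0036] yaw 0.7 h 0.0599 [('top', 204, 0.5), ('w1', 276, 1.26), ('w2', 336, 0.55)]
lid False [0.4473 0.0027] yaw 5.7 h 0.066 [('top', 204, 0.73), ('w1', 276, 1.71), ('w2', 336, 1.1)]
brown True [0.7017 0.1139] yaw 5.4 h 0.03 [('top', 132, 1.71), ('scene', 180, 1.08)]
brown False [0.7019 0.1135] yaw 0.6 h 0.04 [('top', 132, 1.91), ('scene', 180, 1.76)]
top [[247.0, 112.0], [242.0, 54.0]]
scene [[358.0, 392.0], [410.0, 229.0], [398.0, 145.0]]
w1 []
w2 [[132.0, 290.0], [101.0, 150.0]]
```

Heights come out about 6 mm low in every fit because the outlines shrink by half a pixel. I'll refit with the margin as a free parameter and looser masks.

```bash
sed -i 's/rr=lambda v:f(\[v\[0\],v\[1\],v\[2\],v\[3\] if freeh else p0\[3\]\])/rr=lambda v:np.concatenate([e-v[4]*8\/np.sqrt(len(e)) for e in f([v[0],v[1],v[2],v[3] if freeh else p0[3]],True)])/; s/least_squares(rr,p0,x_scale=\[.01,.01,.1,.01\]/least_squares(rr,list(p0)+[.7],x_scale=[.01,.01,.1,.01,1]/; s/f(v,True))\]$/f(v[:4],True))]/; s/np.mean((e\/8\*np.sqrt(len(e)))\*\*2)/np.mean((e\/8*np.sqrt(len(e))-v[4])**2)/' fit.py
cat > meas.py <<'E'
from fit import *
import h
h.R.update(yellow=((18,150,60),(30,255,255)),white=((15,8,100),(45,90,255)),blue=((105,140,40),(125,255,255)))
h.R['orange']=((3,200,90),(17,255,255))
rad=np.radians
d=pickle.load(open("c0.pkl","rb"));V=dict(top=d["top"],scene=d["scene"],w1=pickle.load(open("w1.pkl","rb")),w2=pickle.load(open("w2.pkl","rb")))
E
python3 - <<'E'
from meas import *
for n,col,k,p in [("blue","blue",("box",.208,.098),(.541,-.305,rad(-4),.022)),("orange","orange",("box",.208,.098),(.495,.29,rad(163),.022)),
 ("mature","yellow",("box",.08,.045),(.698,-.121,rad(7),.04)),("fresh","white",("box",.08,.045),(.57,-.138,rad(-26),.04)),
 ("red","red",("cyl",.058),(.56,.13,0,.038)),("lid","yellow",("disc",.053),(.44,.003,0,.066))]:
    W={a:b for a,b in V.items() if not(n=="fresh" and a=="scene")}
    for fh in (True,False):
        v,r=fit(W,col,k,list(p),fh);v=[float(a) for a in v];v2=v[2]*57.2958;print(n,fh,np.round(v[:2],4),"yaw",round(v2,1),"h",round(v[3],4),"m",round(v[4],2),r)
h=cv2.cvtColor(V["top"]["color"],cv2.COLOR_RGB2HSV);print(h[215,190],h[175,185])
E
```

```text
blue True [ 0.5425 -0.3061] yaw -3.4 h 0.0248 m 1.3 [('top', 168, 0.37), ('scene', 192, 0.29), ('w1', 228, 0.3)]
blue False [ 0.5425 -0.3066] yaw -3.4 h -0.6001 m 1.03 [('top', 168, 9.14), ('scene', 192, 18.22), ('w1', 228, 5.0)]
orange True [0.4949 0.2911] yaw 164.1 h 0.0212 m 1.51 [('top', 192, 0.36), ('w2', 228, 0.5)]
orange False [0.495  0.2908] yaw 164.0 h 0.022 m 1.59 [('top', 192, 0.36), ('w2', 228, 0.52)]
mature True [ 0.7001 -0.1224] yaw 5.7 h 0.0431 m 1.72 [('top', 132, 0.54), ('scene', 168, 0.54)]
mature False [ 0.6996 -0.1225] yaw 6.1 h 0.7495 m 1.47 [('top', 132, 6.6), ('scene', 168, 5.08)]
fresh True [ 0.5723 -0.1363] yaw -25.6 h 0.0429 m 1.65 [('top', 120, 1.22), ('w1', 228, 0.91), ('w2', 240, 2.3)]
fresh False [ 0.5724 -0.1365] yaw -25.7 h -1.1391 m 1.34 [('top', 120, 3.25), ('w1', 228, 6.3), ('w2', 240, 10.47)]
red True [0.5651 0.1329] yaw -0.6 h 0.0392 m 2.14 [('top', 192, 0.61), ('scene', 228, 0.42), ('w2', 336, 0.75)]
red False [0.5651 0.133 ] yaw -0.3 h 0.038 m 2.05 [('top', 192, 0.6), ('scene', 228, 0.5), ('w2', 336, 0.72)]
lid True [0.446  0.0037] yaw 1.6 h 0.0597 m -0.09 [('top', 204, 0.59), ('w1', 276, 1.2), ('w2', 336, 0.56)]
lid False [0.4473 0.0028] yaw -0.1 h 0.066 m 0.16 [('top', 204, 0.63), ('w1', 276, 1.79), ('w2', 336, 1.04)]
[175  27 104] [ 16 255 185]
```

Fitted heights are blue tray 25, orange tray 21, blocks 43, red 39 and lid about 60–66 mm, which agrees with the text. Positions are good to about 2 mm. I'll take the jar first, at (0.4465, 0.003).

>>> {"api": "step_arm", "payload": {"targets": [[1,-0.05,-0.08,-0.15,-0.01],[1,-0.1,-0.145,-0.35,-0.019],[1,-0.1,-0.145,-0.55,-0.019],[1,-0.1,-0.145,-0.7,-0.019],[1,-0.1,-0.145,-0.8,-0.019],[1,-0.1,-0.145,-0.8,-0.019],[1,-0.1,-0.145,-0.8,-0.019],[1,-0.1,-0.145,-0.8,-0.019],[1,-0.1,-0.145,-0.8,-0.019]]}}

```text
time_s: 3.65
position: [0.4481, 0.0046, 0.1221]
tcp_rot: [[0.998, -0.06, 0.004], [-0.06, -0.998, -0.001], [0.004, 0.001, -1.0]]
force: [-0.1, 0.8, -0.9]
opening: 1.005
grasp_force: 0.0
```

>>> {"api": "step_arm", "payload": {"targets": [[1,-0.006,-0.006,-0.12,0],[1,-0.006,-0.006,-0.24,0],[1,-0.006,-0.006,-0.308,0],[1,-0.006,-0.006,-0.308,0],[1,-0.006,-0.006,-0.308,0],[-1,-0.006,-0.006,-0.308,0],[-1,-0.006,-0.006,-0.308,0],[-1,-0.006,-0.006,-0.308,0],[-1,-0.006,-0.006,-0.308,0],[-1,-0.006,-0.006,-0.308,0],[-1,-0.006,-0.006,-0.308,0],[-1,-0.006,-0.006,-0.308,0],[-1,-0.006,-0.006,-0.308,0]]}}

```text
time_s: 4.95
position: [0.4454, 0.0035, 0.0438]
tcp_rot: [[0.998, -0.06, 0.0], [-0.06, -0.998, -0.0], [0.0, 0.0, -1.0]]
force: [-0.6, -0.1, 4.6]
opening: 0.617
grasp_force: 30.0
```

>>> {"api": "step_arm", "payload": {"targets": [[-1,0,0,0.17,0],[-1,0,0,0.34,0],[-1,0.1,-0.12,0.4,0],[-1,0.2,-0.28,0.4,0],[-1,0.3,-0.44,0.4,0],[-1,0.4,-0.6,0.4,0],[-1,0.5,-0.76,0.4,0],[-1,0.6,-0.9,0.4,0],[-1,0.6,-1,0.4,0],[-1,0.6,-1,0.4,0],[-1,0.6,-1,0.4,0],[-1,0.6,-1,0.4,0]]}}

```text
time_s: 6.15
position: [0.5941, -0.2448, 0.1426]
tcp_rot: [[0.998, -0.06, -0.003], [-0.06, -0.998, 0.002], [-0.003, -0.002, -1.0]]
force: [0.7, 0.4, -1.1]
opening: 0.619
grasp_force: 30.0
```

>>> {"api": "step_arm", "payload": {"targets": [[-1,0,-0.12,0,0],[-1,0.008,-0.252,0,0],[-1,0.008,-0.252,0,0],[-1,0.008,-0.252,0,0],[-1,0.008,-0.252,0,0],[-1,0.008,-0.252,0,0]]}}

```text
time_s: 6.75
position: [0.5971, -0.3075, 0.1434]
tcp_rot: [[0.998, -0.059, -0.001], [-0.059, -0.998, 0.001], [-0.001, -0.001, -1.0]]
force: [0.3, -0.3, -1.5]
opening: 0.615
grasp_force: 30.0
```

>>> {"api": "step_arm", "payload": {"targets": [[-1,0.002,-0.008,-0.1,0],[-1,0.002,-0.008,-0.2,0],[-1,0.002,-0.008,-0.28,0],[-1,0.002,-0.008,-0.32,0],[-1,0.002,-0.008,-0.345,0],[-1,0.002,-0.008,-0.36,0],[-1,0.002,-0.008,-0.36,0],[-1,0.002,-0.008,-0.36,0],[-1,0.002,-0.008,-0.36,0]]}}

```text
time_s: 7.65
position: [0.5983, -0.3118, 0.0545]
tcp_rot: [[0.998, -0.06, 0.001], [-0.06, -0.998, -0.001], [0.001, 0.001, -1.0]]
force: [0.6, 0.3, -2.4]
opening: 0.619
grasp_force: 30.0
```

>>> {"api": "step_arm", "payload": {"targets": [[-1,0,0.006,-0.008,0],[-1,0,0.006,-0.01,0],[-1,0,0.006,-0.01,0],[1,0,0.006,-0.01,0],[1,0,0.006,-0.01,0],[1,0,0.006,-0.01,0],[1,0,0.006,-0.01,0],[1,0,0.006,-0.01,0],[1,0,0.006,-0.01,0],[1,0,0.006,0.1,0],[1,0,0.006,0.25,0],[1,0,0.006,0.4,0],[1,0,0.006,0.4,0],[1,0,0.006,0.4,0],[1,0,0.006,0.4,0]]}}

```text
time_s: 9.15
position: [0.5968, -0.3092, 0.1523]
tcp_rot: [[0.998, -0.06, -0.002], [-0.06, -0.998, 0.002], [-0.002, -0.002, -1.0]]
force: [-0.5, 0.8, -0.3]
opening: 0.999
grasp_force: 0.0
```

>>> {"api": "step_arm", "payload": {"targets": [[1,0,0.18,0,-0.04],[1,-0.05,0.36,0,-0.08],[1,-0.098,0.54,0,-0.123],[1,-0.098,0.69,-0.1,-0.123],[1,-0.098,0.69,-0.2,-0.123],[1,-0.098,0.69,-0.2,-0.123],[1,-0.098,0.69,-0.2,-0.123],[1,-0.098,0.69,-0.2,-0.123]]}}

```text
time_s: 9.95
position: [0.574, -0.1386, 0.104]
tcp_rot: [[0.901, -0.433, 0.001], [-0.433, -0.901, -0.001], [0.001, 0.0, -1.0]]
force: [1.0, -0.9, -0.2]
opening: 1.002
grasp_force: 0.0
```

```bash
python3 - <<'E'
from rig import *
from h import *
c=capture("wrist");pickle.dump(c,open("w3.pkl","wb"));cv2.imwrite("pics/w3.png",c["color"][:,:,::-1])
c=capture("top");pickle.dump(c,open("t3.pkl","wb"))
E
```

```text
(no output)
```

View pics/w3.png

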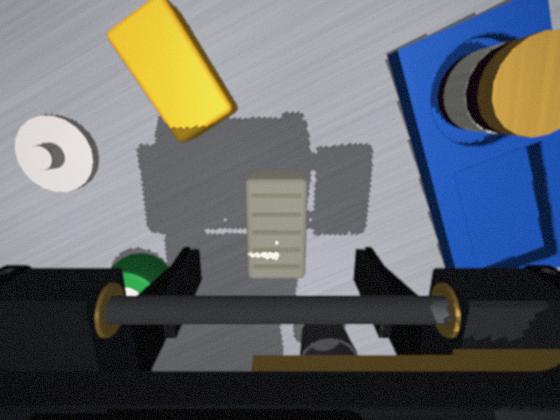

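The wrist view shows the fresh block at (277,228), squarely between the fingers, and the jar standing upright in the round pocket at (500,85). Now I'll grasp the fresh block.

>>> {"api": "step_arm", "payload": {"targets": [[1,-0.004,0.005,-0.12,0],[1,-0.004,0.005,-0.24,0],[1,-0.004,0.005,-0.312,0],[1,-0.004,0.005,-0.312,0],[1,-0.004,0.005,-0.312,0],[-1,-0.004,0.005,-0.312,0],[-1,-0.004,0.005,-0.312,0],[-1,-0.004,0.005,-0.312,0],[-1,-0.004,0.005,-0.312,0],[-1,-0.004,0.005,-0.312,0],[-1,-0.004,0.005,-0.312,0],[-1,-0.004,0.005,-0.312,0],[-1,-0.004,0.005,-0.312,0],[-1,-0.004,0.005,-0.312,0]]}}

```text
time_s: 11.45
position: [0.5723, -0.1362, 0.0256]
tcp_rot: [[0.902, -0.432, -0.0], [-0.432, -0.902, -0.0], [-0.0, 0.0, -1.0]]
force: [-0.1, -0.4, 1.1]
opening: 0.516
grasp_force: 30.0
```

>>> {"api": "step_arm", "payload": {"targets": [[-1,0,0,0.18,0],[-1,0,0,0.34,0],[-1,-0.08,-0.1,0.4,0.03],[-1,-0.16,-0.25,0.4,0.07],[-1,-0.24,-0.4,0.4,0.1],[-1,-0.29,-0.55,0.4,0.123],[-1,-0.29,-0.67,0.4,0.123],[-1,-0.29,-0.67,0.4,0.123],[-1,-0.29,-0.67,0.4,0.123],[-1,-0.29,-0.67,0.25,0.123],[-1,-0.29,-0.67,0.15,0.123],[-1,-0.29,-0.67,0.08,0.123],[-1,-0.29,-0.67,0.06,0.123],[-1,-0.29,-0.67,0.06,0.123],[-1,-0.29,-0.67,0.06,0.123],[-1,-0.29,-0.67,0.06,0.123]]}}

```text
time_s: 13.05
position: [0.5006, -0.3039, 0.0417]
tcp_rot: [[0.998, -0.06, 0.002], [-0.06, -0.998, -0.001], [0.002, 0.001, -1.0]]
force: [-1.3, -1.0, -1.4]
opening: 0.514
grasp_force: 30.0
```

Bottom about 16 mm up, clean. Lower 7 mm, release, rise.

>>> {"api": "step_arm", "payload": {"targets": [[-1,0,0,-0.018,0],[-1,0,0,-0.03,0],[-1,0,0,-0.03,0],[-1,0,0,-0.03,0],[1,0,0,-0.03,0],[1,0,0,-0.03,0],[1,0,0,-0.03,0],[1,0,0,-0.03,0],[1,0,0,-0.03,0],[1,0,0,-0.03,0],[1,0,0,-0.03,0],[1,0,0,0.1,0],[1,0,0,0.25,0],[1,0,0,0.4,0],[1,0,0,0.4,0],[1,0,0,0.4,0],[1,0,0,0.4,0]]}}

```text
time_s: 14.75
position: [0.4989, -0.3029, 0.1394]
tcp_rot: [[0.998, -0.06, -0.002], [-0.06, -0.998, 0.002], [-0.002, -0.002, -1.0]]
force: [-0.4, -0.3, -0.4]
opening: 0.998
grasp_force: 0.0
```

>>> {"api": "step_arm", "payload": {"targets": [[1,0.13,0.13,0,0],[1,0.26,0.26,0,0.02],[1,0.4,0.4,0,0.05],[1,0.53,0.53,0,0.05],[1,0.66,0.66,0,0.05],[1,0.804,0.72,-0.07,0.05],[1,0.804,0.72,-0.14,0.05],[1,0.804,0.72,-0.14,0.05],[1,0.804,0.72,-0.14,0.05],[1,0.804,0.72,-0.14,0.05],[1,0.804,0.72,-0.14,0.05]]}}

```text
time_s: 15.85
position: [0.7007, -0.1246, 0.1065]
tcp_rot: [[0.995, 0.095, 0.001], [0.095, -0.995, -0.0], [0.001, 0.0, -1.0]]
force: [-0.1, -0.0, -0.1]
opening: 1.0
grasp_force: 0.0
```

```bash
python3 - <<'E'
from rig import *
from h import *
c=capture("wrist");cv2.imwrite("pics/w4.png",c["color"][:,:,::-1])
E
```

```text
(no output)
```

View pics/w4.png

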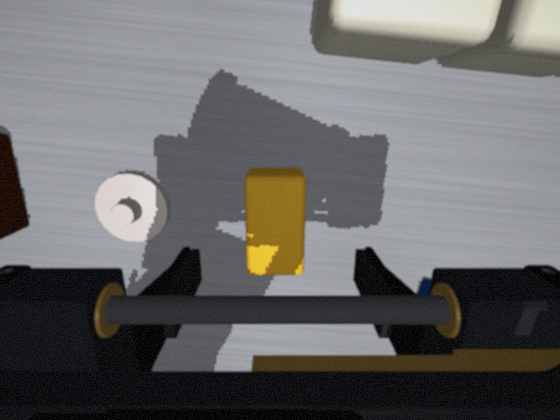

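The yellow block sits at (275,222), centred and aligned between the fingers, and the knob at (130,205) is clear of them.

>>> {"api": "step_arm", "payload": {"targets": [[1,0,0.006,-0.12,0],[1,0,0.006,-0.24,0],[1,0,0.006,-0.322,0],[1,0,0.006,-0.322,0],[1,0,0.006,-0.322,0],[-1,0,0.006,-0.322,0],[-1,0,0.006,-0.322,0],[-1,0,0.006,-0.322,0],[-1,0,0.006,-0.322,0],[-1,0,0.006,-0.322,0],[-1,0,0.006,-0.322,0],[-1,0,0.006,-0.322,0],[-1,0,0.006,-0.322,0],[-1,0,0.006,-0.322,0]]}}

```text
time_s: 17.3
position: [0.7008, -0.1222, 0.0251]
tcp_rot: [[0.995, 0.097, 0.0], [0.097, -0.995, -0.0], [0.0, 0.0, -1.0]]
force: [-0.6, -0.7, 0.8]
opening: 0.518
grasp_force: 30.0
```

>>> {"api": "step_arm", "payload": {"targets": [[-1,0,0,0.18,0],[-1,0,0,0.34,0],[-1,-0.08,0.1,0.4,-0.03],[-1,-0.16,0.25,0.4,-0.07],[-1,-0.24,0.4,0.4,-0.1],[-1,-0.32,0.55,0.4,-0.12],[-1,-0.4,0.7,0.4,-0.12],[-1,-0.48,0.85,0.4,-0.12],[-1,-0.56,1,0.4,-0.12],[-1,-0.6,1,0.4,-0.12]]}}

```text
time_s: 18.3
position: [0.5475, 0.1321, 0.1246]
tcp_rot: [[0.962, -0.272, -0.003], [-0.272, -0.962, 0.001], [-0.004, -0.0, -1.0]]
force: [-0.1, -0.5, -1.8]
opening: 0.512
grasp_force: 30.0
```

>>> {"api": "step_arm", "payload": {"targets": [[-1,-0.03,0.17,0,0],[-1,-0.058,0.34,0,0],[-1,-0.058,0.5,0,0],[-1,-0.058,0.605,0,0],[-1,-0.058,0.605,0,0],[-1,-0.058,0.605,-0.1,0],[-1,-0.058,0.605,-0.2,0],[-1,-0.058,0.605,-0.28,0],[-1,-0.058,0.605,-0.34,0],[-1,-0.058,0.605,-0.34,0],[-1,-0.058,0.605,-0.34,0],[-1,-0.058,0.605,-0.34,0]]}}

```text
time_s: 19.5
position: [0.5373, 0.2791, 0.0411]
tcp_rot: [[0.961, -0.277, 0.002], [-0.277, -0.961, 0.001], [0.002, -0.001, -1.0]]
force: [1.0, 0.3, -1.7]
opening: 0.511
grasp_force: 30.0
```

Over the pocket with bottom 16 mm up; lower 7 mm, release, rise.

>>> {"api": "step_arm", "payload": {"targets": [[-1,-0.003,0,-0.018,0],[-1,-0.003,0,-0.029,0],[-1,-0.003,0,-0.029,0],[-1,-0.003,0,-0.029,0],[1,-0.003,0,-0.029,0],[1,-0.003,0,-0.029,0],[1,-0.003,0,-0.029,0],[1,-0.003,0,-0.029,0],[1,-0.003,0,-0.029,0],[1,-0.003,0,-0.029,0],[1,-0.003,0,-0.029,0],[1,-0.003,0,0.1,0],[1,-0.003,0,0.25,0],[1,-0.003,0,0.35,0],[1,-0.003,0,0.35,0],[1,-0.003,0,0.35,0],[1,-0.003,0,0.35,0]]}}

```text
time_s: 21.2
position: [0.5345, 0.2787, 0.1263]
tcp_rot: [[0.961, -0.277, -0.003], [-0.277, -0.961, -0.001], [-0.002, 0.001, -1.0]]
force: [0.5, 0.2, -0.0]
opening: 0.996
grasp_force: 0.0
```

>>> {"api": "step_arm", "payload": {"targets": [[1,0.03,-0.15,0,0],[1,0.06,-0.3,0,0],[1,0.12,-0.45,0,0],[1,0.12,-0.584,-0.085,0],[1,0.12,-0.584,-0.085,0],[1,0.12,-0.584,-0.085,0],[1,0.12,-0.584,-0.085,0],[1,0.12,-0.584,-0.085,0]]}}

```text
time_s: 22.0
position: [0.5655, 0.1344, 0.1064]
tcp_rot: [[0.961, -0.275, 0.0], [-0.275, -0.961, 0.0], [0.0, -0.0, -1.0]]
force: [-0.3, 0.1, -0.3]
opening: 1.004
grasp_force: 0.0
```

```bash
python3 - <<'E'
from rig import *
from h import *
c=capture("wrist");cv2.imwrite("pics/w5.png",c["color"][:,:,::-1])
E
```

```text
(no output)
```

View pics/w5.png

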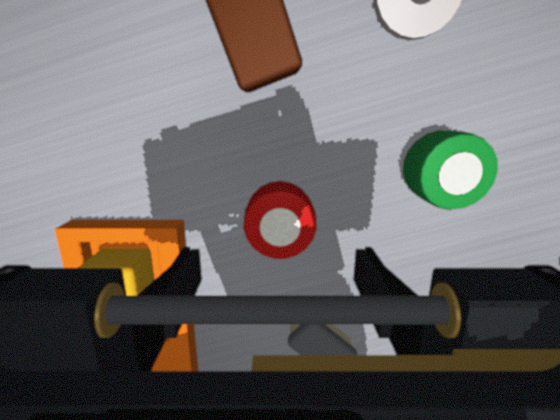

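The red round is at (280,220), between the fingers. Green at (450,170) and the tray edge at (185,230) are both clear of the fingers by at least 25 mm.

>>> {"api": "step_arm", "payload": {"targets": [[1,0,-0.002,-0.12,0],[1,0,-0.002,-0.24,0],[1,0,-0.002,-0.32,0],[1,0,-0.002,-0.32,0],[1,0,-0.002,-0.32,0],[-1,0,-0.002,-0.32,0],[-1,0,-0.002,-0.32,0],[-1,0,-0.002,-0.32,0],[-1,0,-0.002,-0.32,0],[-1,0,-0.002,-0.32,0],[-1,0,-0.002,-0.32,0],[-1,0,-0.002,-0.32,0],[-1,0,-0.002,-0.32,0]]}}

```text
time_s: 23.35
position: [0.5658, 0.1325, 0.0268]
tcp_rot: [[0.961, -0.276, 0.001], [-0.276, -0.961, -0.0], [0.001, -0.0, -1.0]]
force: [-0.9, -0.2, 5.2]
opening: 0.654
grasp_force: 30.0
```

>>> {"api": "step_arm", "payload": {"targets": [[-1,0,0,0.16,0],[-1,0,0,0.34,0],[-1,-0.08,0.1,0.4,0],[-1,-0.18,0.25,0.4,0],[-1,-0.28,0.4,0.4,0],[-1,-0.38,0.55,0.4,0],[-1,-0.495,0.695,0.4,0],[-1,-0.495,0.695,0.4,0],[-1,-0.495,0.695,0.4,0],[-1,-0.495,0.695,0.3,0],[-1,-0.495,0.695,0.2,0],[-1,-0.495,0.695,0.1,0],[-1,-0.495,0.695,0.06,0],[-1,-0.495,0.695,0.06,0],[-1,-0.495,0.695,0.06,0],[-1,-0.495,0.695,0.06,0]]}}

```text
time_s: 24.95
position: [0.4429, 0.3064, 0.0423]
tcp_rot: [[0.961, -0.277, 0.002], [-0.277, -0.961, 0.001], [0.002, -0.001, -1.0]]
force: [0.1, 0.0, -1.1]
opening: 0.648
grasp_force: 30.0
```

>>> {"api": "step_arm", "payload": {"targets": [[-1,-0.002,0,-0.015,0],[-1,-0.002,0,-0.027,0],[-1,-0.002,0,-0.027,0],[-1,-0.002,0,-0.027,0],[1,-0.002,0,-0.027,0],[1,-0.002,0,-0.027,0],[1,-0.002,0,-0.027,0],[1,-0.002,0,-0.027,0],[1,-0.002,0,-0.027,0],[1,-0.002,0,-0.027,0],[1,-0.002,0,0.1,0],[1,-0.002,0,0.25,0],[1,-0.002,0,0.4,0],[1,0.1,-0.15,0.55,0],[1,0.15,-0.3,0.7,0],[1,0.15,-0.45,0.8,0],[1,0.15,-0.6,0.8,0],[1,0.15,-0.6,0.8,0],[1,0.15,-0.6,0.8,0],[1,0.15,-0.6,0.8,0]]}}

```text
time_s: 26.95
position: [0.4787, 0.157, 0.2408]
tcp_rot: [[0.961, -0.276, -0.001], [-0.276, -0.961, 0.0], [-0.001, -0.0, -1.0]]
force: [-0.8, -0.5, 0.6]
opening: 0.997
grasp_force: 0.0
```

```bash
python3 - <<'E'
from rig import *
from h import *
w=capture("wrist");s=capture("scene")
cv2.imwrite("pics/f.png",np.hstack([cv2.resize(s["color"][120:330,60:460],(760,400)) ])[:,:,::-1]);cv2.imwrite("pics/fw.png",w["color"][:,:,::-1])
pickle.dump((w,s,capture("top")),open("f.pkl","wb"));print(read_state()["position"])
E
```

```text
[0.47874952 0.15750168 0.24066916]
```

View pics/f.png

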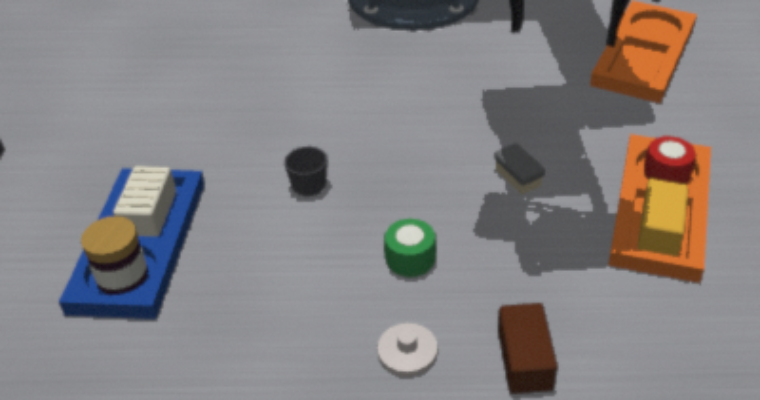

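View pics/fw.png

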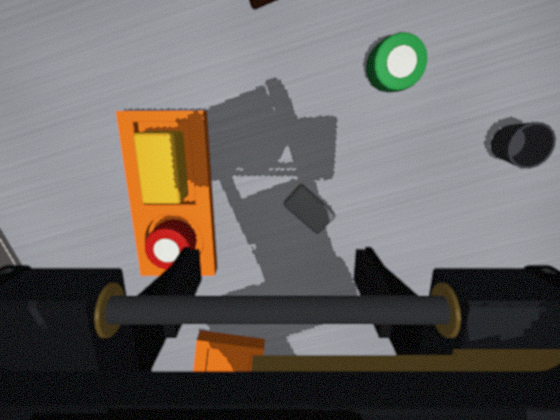

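Both trays look right. In the scene crop the fresh block (145,200) and jar (113,255) are in the blue tray, and the mature block (665,213) and red round (670,160) are in the orange one. In the wrist view mature is at (160,168) and red at (167,247). I'll check the seating numerically.

```bash
python3 - <<'E'
from meas import *
w,s,t=pickle.load(open("f.pkl","rb"));V=dict(w=w,s=s,t=t)
for c in V.values(): c["pose"]=c["pose"].copy();c["pose"][2,3]-=.008
T=dict(b=(.5425,-.3063,rad(-3.4)),o=(.495,.291,rad(164.1)))
for n,col,k,p,tr in [("mature","yellow",("box",.08,.045),(.536,.279,rad(-16),.04),"o"),("red","red",("cyl",.058),(.442,.306,0,.038),"o"),
 ("fresh","white",("box",.08,.045),(.4996,-.3038,rad(-3.4),.04),"b"),("lid","yellow",("disc",.053),(.597,-.3096,0,.066),"b")]:
    v,r=fit(V,col,k,list(p),True)
    x,y,a=T[tr];dx,dy=v[0]-x,v[1]-y
    print(n,"tray xy",round(1000*(dx*np.cos(a)+dy*np.sin(a)),1),round(1000*(-dx*np.sin(a)+dy*np.cos(a)),1),"yaw",round(float(np.degrees(v[2]-a)),1),"h",round(float(v[3]),4),r)
E
```

```text
mature tray xy -41.3 -0.5 yaw -180.5 h 0.0396 [('w', 192, 0.58), ('s', 216, 0.65)]
red tray xy 57.8 -1.5 yaw -164.0 h 0.0352 [('w', 264, 1.15), ('s', 192, 1.28)]
fresh tray xy -43.3 -1.1 yaw 1.3 h 0.0453 [('s', 96, 1.39), ('t', 144, 0.7)]
lid tray xy 61.5 -4.7 yaw 4.3 h 0.0381 [('t', 216, 0.31)]
```

All four are seated on the pocket floors within about 3 mm. The lid's odd height comes from having only one view; taken at its true height the jar is within 3 mm of the pocket centre. Handing in.

```bash
python3 -c "
from rig import *
print(hand_in())"
```

```text
the job is handed in; nothing more can be done
None
```

I handed the job in at about 27 s with both orders made up: the last pictures show all four items in their pockets within about 3 mm of centre, and I never touched the smoked block or the green cheese; hand-in gave no verdict.

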